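Level the setting stand before the next tray is poured

ROBOT

A 6-joint arm with a two-finger parallel gripper is mounted at the origin on the work surface. World frame = base frame: x ahead of the robot, y to its left, z up, the work surface at z = 0. Lengths are in m, angles in rad, forces in N, time in s.
With the tool pointing down it reaches from about 0.35 to 0.975 m from the base axis. Payload 4.9 kg.
Tool frame: the origin (TCP) lies at the very end of the fingers, on their centre line; the grasp point (between the pads) lies 19 mm behind it; z points along the fingers, y is the line along which they close (so a half turn about z gives the same grasp; the last joint's range is limited). The gripper opens to 85 mm and grips with 20 to 120 N. Pads are 22 mm wide; open, the fingers measure 114 mm over their backs; the gripper's body (76 mm by 85 mm) begins 54 mm behind the grasp point. The pads swing forward as they close: fully open they stand 13 mm farther back than shut.
Start: joints at [-1.437, 0.053, 1.613, -0, 1.476, -0.119], TCP at [0.156, -0.605, 0.231] pointing down, gripper open.
Joint ranges: [-3.01, 3.01], [-1.01, 2.22], [0.06, 2.58], [-1.02, 4.17], [0.09, 2.62], [-3.14, 3.14]. Speed limits (rad/s): [2.57, 2.57, 3.14, 3.14, 3.14, 3.14].

INTERFACE

Orientations are given as a rotation vector (axis times angle).
In Python, from station import ctrl, imaging gives the robot as it stands.
- The arm moves only by the tool play_rows, never from a script. Its argument "series" is a list of rows, each a list of 3 entries, a list of its own where there are three numbers: the opening, from 0 (shut) to 1 (fully open), then the shift along the tool's x, y, z each as a share of 0.05 m, from -1 to 1, then the turn, a rotation vector about the tool's x, y, z each as a share of 8 degrees, from -1 to 1. In form: [[grip, [dx, dy, dz], [ax, ay, az]], ...]. A call has 1 to 8 rows; each row shifts and turns the commanded pose from where the row before left it, along the tool's axes as they then stand; what a row does not reach is not made up. A row lasts 1/8 s, in which the tool goes at most 62.5 mm and 10.7 degrees, less where a joint would pass 70% of its speed; a pose out of reach is approached as far as the arm can. A call with a number of a shift or a turn outside -1 to 1 is refused whole. A call with a gripper value outside its range is refused whole. The fingers move at their own pace and stop on an object; "force" is the grip in N (left out, the last holds). Time passes only in rows, so rows that do not move let the fingers close. It gives the time, the measured TCP pose, the force, the opening and the grip force at its end, in the units of the state.
- ctrl.get_obs(): the state, without advancing time (a new reading comes with each control period).
- imaging.get_image(name): name is "side" or "top"; returns a dict with "color" (420x560x3 uint8, blue, green, red), "fx", "fy", "cx", "cy" (pixels), "extrinsics" (4x4, takes a point from world to camera coordinates). Camera axes: x right, y down, z forward; pixel columns grow to the right and rows downward; lengths in m; the calibration is good to about 2 mm. A picture is of the moment at which its call begins. There is no depth.
- ctrl.finish_job(): hands the job in; it is judged then, once.
The state is a dict: "t": time; "q": joint angles; "dq": joint speeds; "effort": joint torques, N m; "tool_pos": TCP position; "tool_rot": TCP orientation; "contact_force": force on the tool from outside, world axes, zero at the start; "wrist_torque": the same for the moment, N m; "opening": finger opening in m; "grip_force": force on a finger pad.
Only numpy, scipy, OpenCV 4.12 (cv2) and the standard library are available. Lean on these libraries where they do the work, as an engineer would, in place of code of your own. Each camera call takes 0.05 s, during which the arm holds its last target. There are 200 camera calls.

TASK

The tray stand sags at its screw-foot end, so the next tray of sweets would set thicker on one side. Set the spirit level lengthwise on the middle of the shelf, slid back until it stops flat against the raised back lip, let go of it, and turn the knob of the screw foot until the bubble stands midway between its two lines. Then press the level down on the shelf with about 10 N and finish while still pressing, with the bubble still centred; leave everything else on the table where it is.

Things in the scene. Friction and masses are not known exactly. Their poses are not given: they have to be found in the camera images.
- level: Aluminium spirit level, 200 mm long (its x), 24 wide (y), 44 high (z), 0.26 to 0.34 kg, standing loose on its flat base. Origin: centre of the underside. A green vial with a pale bubble lies in a 66 mm gap at mid-length of the top; flat aluminium top, 62 mm long, on either side of it. Same either way round.
- bubble (a joint): Where the pale bubble (shows 17 mm long) stands in the vial, m: 0 is midway between the two black lines (21 mm apart), positive towards the level's own +x end, limits +-0.020. It goes to the higher end, 0.9 mm per milliradian of slope, and settles within a second.
- shelf: Stainless tray stand without its screw foot: flat shelf 170 mm deep (x) by 270 long (y), top 85 mm above the table, on two fixed legs at its -y end. One rigid piece, tipping up to 1 degree about the line through the two fixed feet. Origin: on the table midway between them. x points to the back lip, y along the shelf to the screw foot.
- shelf_lip (a point): Point on the shelf's top surface at mid-length, at the foot of the lip's inner face; axes as the shelf (x across the lip, y along it, z up). The lip is 9 mm high, 4 thick and as long as the shelf; the free shelf surface, 164 mm deep, lies on its -x side.
- knob (a point): Centre of the round black hand knob on the upright screw foot, 50 mm beyond the shelf's +y edge: 44 mm across, 102 to 128 mm above the table. Turns in place about the vertical, needs under 0.1 N m, stays where left. Clockwise from above raises this end, 6 mm a turn (1 rad moves the bubble 2.9 mm). At the start this end is too low by 0.4 to 0.9 turn.
- tumbler: Bystander: steel tumbler, 68 mm across, 95 mm high. Origin under its centre.
- jar: Bystander: glass jar with steel cap, 72 mm across, 120 mm high. Origin under its centre.
- bowl: Bystander: steel bowl, 90 mm across, 40 mm high. Origin under its centre.
- scraper: Bystander: spatula with wooden handle lying on the table, its length along its x.
- spanner: Bystander: steel spanner lying on the table, its length along its x.
- weight_big: Bystander: brass scale weight, 48 mm across, 56 mm high. Origin under its centre.
- weight_small: Bystander: brass scale weight, 36 mm across, 42 mm high. Origin under its centre.

How it is judged:
On the way, in this order (a step that is already met when the one before it is completed fails the run):
1. the level stands on the shelf, flat against the back lip, let go of (x of level in the frame of shelf_lip above -0.0155 m and y of level in the frame of shelf_lip between -0.04 and 0.04 m and z of level in the frame of shelf_lip between -0.003 and 0.003 m and angle between the x axis of level and the y axis of shelf_lip, either way round below 0.06 rad and angle between level's own z axis and vertical below 0.06 rad and contact force between the fingers and level below 0.3 N), for 0.2 s.
2. the foot has been turned until the bubble is centred, the level still in its place (x of level in the frame of shelf_lip above -0.0155 m and y of level in the frame of shelf_lip between -0.04 and 0.04 m and z of level in the frame of shelf_lip between -0.003 and 0.003 m and angle between the x axis of level and the y axis of shelf_lip, either way round below 0.06 rad and angle between level's own z axis and vertical below 0.06 rad and value of joint bubble between -0.003 and 0.003 m and angle between shelf_lip's own z axis and vertical below 0.0045 rad), for 0.3 s.
At the end, for the whole second after the job is handed in: Level upright on the shelf within 3 mm of the back lip, parallel to it within 0.06 rad, within 40 mm of mid-length; bubble within 3 mm of the middle, shelf level within 4.5 mrad; fingers press the level (over 3 N; 6 to 35 N between level and shelf) to the end (all of step 2 and contact force between level and shelf between 6 and 35 N and contact force between the fingers and level above 3 N and linear speed of level below 0.01 m/s); the arm keeps its last pose, push and grip.
It fails at once if a bystander is pushed out of its place (more than 20 mm) (distance of any of tumbler, jar, bowl, scraper, spanner, weight_big, weight_small from where it was at the start of the episode above 0.02 m).
It also fails if it takes over 70 s, if anything falls off the work surface, if the arm or the gripper's body presses on something with over 40 N, if the wrist force passes 120 N, or if a joint passes its speed limit or range.

## Working session

There is one attempt and no reset: what is moved stays moved. The work goes in short steps, Python scripts to look and compute and a tool call to move; the robot and the scene stay as the last step left them, time stands still between calls to the robot, and variables do not carry over. Pictures are saved under pics/ and viewed, at most 10 in all, crops included, and the job is handed in when it is done.

Besides the shell and the picture viewer there is one more tool, called as a command line: name --argument value ..., lists and objects as JSON in quotes. play_rows: Moves the arm, as the interface text tells. Shift numbers are shares of 0.05 m and turn numbers shares of 8 degrees, none past 1 either way. Its arguments: {"type":"object","properties":{"series":{"type":"array"},"force":{"type":"number"}},"required":["series"]}

```bash
mkdir -p pics; ls; python3 - <<'E'
from station import ctrl, imaging
import cv2, numpy as np
for n in ("top","side"):
    im=imaging.get_image(n); cv2.imwrite(f"pics/{n}0.png",im["color"])
    print(n,im["fx"],im["fy"],im["cx"],im["cy"]); print(np.round(im["extrinsics"],4).tolist())
o=ctrl.get_obs(); print(o)
E
```

```text
pics
top 540.5250646281503 540.5250646281503 279.6129233055364 207.72907240511432
[[0.0052, -0.9999, 0.0145, -0.0258], [-0.9834, -0.0078, -0.1811, 0.4952], [0.1812, -0.0133, -0.9833, 1.3632], [0.0, 0.0, 0.0, 1.0]]
side 394.5429400864085 394.5429400864085 281.60515403724196 214.4439431805706
[[-0.7687, -0.6396, -0.0076, 0.3919], [-0.4968, 0.6045, -0.6227, 0.3065], [0.4029, -0.4749, -0.7824, 0.9921], [0.0, 0.0, 0.0, 1.0]]
{'t': 0.1, 'q': array([-1.43700651e+00,  5.33084774e-02,  1.61415795e+00,  1.37540416e-05,
        1.47602117e+00, -1.18994037e-01]), 'dq': array([ 0.00018737, -0.00095861, -0.00357384,  0.00185963, -0.00088406,
        0.00085178]), 'effort': array([ 4.42823557e-05, -3.94906390e+01, -3.71362317e+01, -1.58097469e-04,
        3.89080480e-03, -4.25953161e-06]), 'tool_pos': array([ 0.15624393, -0.60456702,  0.23017428]), 'tool_rot': array([-3.11465308e+00, -3.95774677e-01,  5.14488413e-07]), 'contact_force': array([-0.24630813,  0.05250156, -0.27030246]), 'wrist_torque': array([ 0.04826088, -0.02830733,  0.04379029]), 'grip_force': 0.0, 'opening': 0.0853945411035989}
```

View pics/top0.png

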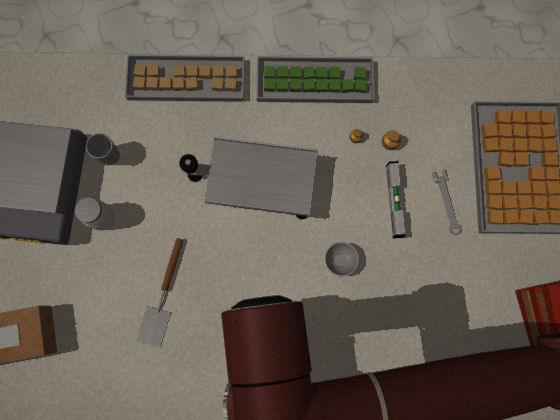

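View pics/side0.png

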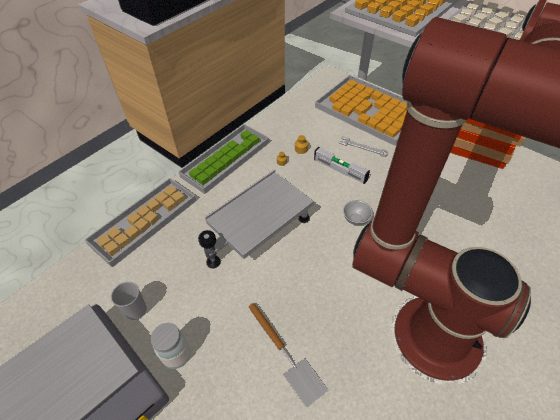

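```bash
cat > h.py <<'E'
import numpy as np, cv2
from station import ctrl, imaging
def ray(im,u,v):
    E=im["extrinsics"]; R=E[:3,:3]; c=-R.T@E[:3,3]
    return c, R.T@np.array([(u-im["cx"])/im["fx"],(v-im["cy"])/im["fy"],1.])
def cast(im,u,v,z):
    c,d=ray(im,u,v); return c+d*(z-c[2])/d[2]
def proj(im,p):
    E=im["extrinsics"]; q=E[:3,:3]@np.array(p)+E[:3,3]
    return np.array([im["fx"]*q[0]/q[2]+im["cx"], im["fy"]*q[1]/q[2]+im["cy"]])
def comps(mask,amin=5):
    n,_,s,c=cv2.connectedComponentsWithStats(mask.astype(np.uint8)); return [(s[i].tolist(),c[i].round(2).tolist()) for i in range(1,n) if s[i][4]>=amin]
E
python3 - <<'E'
from h import *
a=imaging.get_image("top")["color"]; b=imaging.get_image("side")["color"]
A=cv2.resize(a[115:255,170:430],None,fx=3,fy=3,interpolation=cv2.INTER_CUBIC)
cv2.imwrite("pics/c1.png",A[:, :800])
B=cv2.resize(b[120:275,190:390],None,fx=3.8,fy=3.8,interpolation=cv2.INTER_CUBIC); cv2.imwrite("pics/c2.png",B)
E
```

```text
(no output)
```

View pics/c1.png

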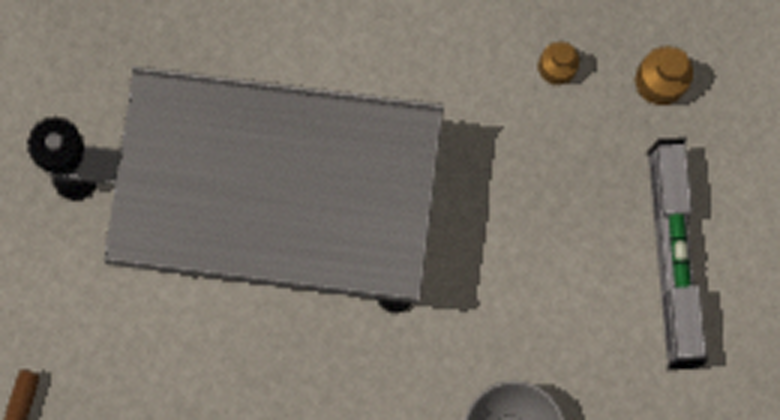

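View pics/c2.png

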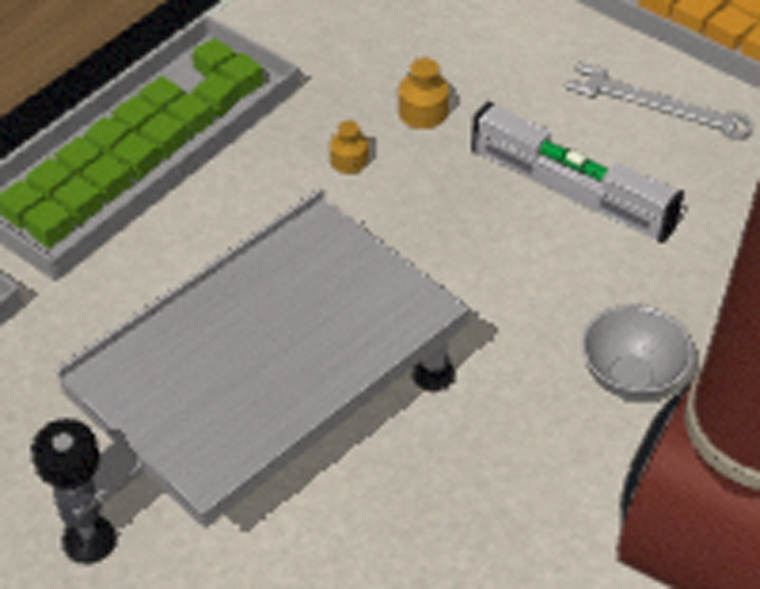

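```bash
python3 - <<'E'
from h import *
T=imaging.get_image("top"); S=imaging.get_image("side")
t=lambda U,V:((U+.5)/3-.5+170,(V+.5)/3-.5+115)
s=lambda U,V:((U+.5)/3.8-.5+190,(V+.5)/3.8-.5+120)
P=lambda im,uv,z:cast(im,*uv,z).round(4)
for n,c,z in (("lipL",(135,68),.094),("lipR",(441,106),.094),("frR",(419,300),.085),("frL",(107,263),.083),("knobtop",(55,143),.128),("lev far TL",(656,148),.044),("far TR",(686,140),.044),("near TR",(704,361),.044),("near TL",(671,367),.044)):
    print(n,P(T,t(*c),z))
for n,c,z in (("lipL",(62,373),.092),("lipR",(321,193),.094),("frR",(470,308),.085),("frL",(206,513),.083),("knobtop",(64,441),.128)):
    print("S",n,P(S,s(*c),z))
for im,n in((T,"top"),(S,"side")):
    hsv=cv2.cvtColor(im["color"],cv2.COLOR_BGR2HSV)
    m=(cv2.inRange(hsv,(50,110,40),(80,255,255))>0)
    if n=="top": m[:120]=0; box=comps(m,4)
    else: m[:140]=0;m[:, :300]=0;box=comps(m,4)
    print(n,box,[P(im,b[1],.040) for b in box])
    # brass weights
    m=(cv2.inRange(hsv,(8,140,60),(25,255,255))>0)
    for b in comps(m,40):
        if b[0][4]<400: print(n,b, P(im,b[1],.03))
E
```

```text
lipL [0.6691 0.1461 0.094 ]
lipR [ 0.6378 -0.1162  0.094 ]
frR [ 0.4708 -0.0972  0.085 ]
frL [0.5008 0.1663 0.083 ]
knobtop [0.5929 0.2067 0.128 ]
lev far TL [ 0.616  -0.3107  0.044 ]
far TR [ 0.6235 -0.3376  0.044 ]
near TR [ 0.4262 -0.3464  0.044 ]
near TL [ 0.4208 -0.3176  0.044 ]
S lipL [0.6636 0.1489 0.092 ]
S lipR [ 0.635  -0.1151  0.094 ]
S frR [ 0.4705 -0.0998  0.085 ]
S frL [0.5007 0.167  0.083 ]
S knobtop [0.594  0.2051 0.128 ]
top [([393, 187, 5, 10, 37], [395.22, 190.57]), ([394, 201, 6, 9, 39], [396.82, 205.54])] [array([ 0.5448, -0.3276,  0.04  ]), array([ 0.5046, -0.3305,  0.04  ])]
top ([350, 130, 13, 13, 129], [355.91, 135.64]) [ 0.6982 -0.2283  0.03  ]
top ([382, 131, 19, 19, 258], [390.99, 139.59]) [ 0.688  -0.3232  0.03  ]
top ([10, 238, 34, 5, 57], [26.19, 239.93]) [0.4082 0.6329 0.03  ]
top ([162, 239, 20, 51, 260], [171.27, 263.48]) [0.3498 0.2559 0.03  ]
top ([524, 304, 11, 18, 41], [529.46, 312.71]) [ 0.2299 -0.664   0.03  ]
side [([332, 157, 18, 10, 53], [340.15, 161.74])] [array([ 0.5254, -0.3273,  0.04  ])]
side ([457, 120, 35, 24, 189], [473.46, 131.52]) [ 0.2453 -0.7732  0.03  ]
side ([499, 133, 26, 14, 84], [511.08, 139.8]) [ 0.1238 -0.8141  0.03  ]
side ([295, 135, 13, 19, 186], [301.04, 144.76]) [ 0.6864 -0.3202  0.03  ]
side ([477, 140, 37, 20, 105], [494.95, 149.92]) [ 0.1478 -0.726   0.03  ]
side ([453, 142, 25, 15, 73], [465.37, 149.19]) [ 0.2286 -0.6647  0.03  ]
side ([277, 152, 10, 13, 102], [281.43, 158.54]) [ 0.6951 -0.2221  0.03  ]
side ([489, 155, 17, 8, 43], [498.67, 158.51]) [ 0.1217 -0.6918  0.03  ]
side ([249, 304, 35, 45, 354], [266.08, 325.84]) [0.3412 0.2627 0.03  ]
```

play_rows --series '[[1,[0,0,0],[0,0,0.725]],[1,[0,0,0],[0,0,0.725]],[1,[0.6,-0.4,0],[0,0,0]],[1,[0.9,-0.62,0],[0,0,0]],[1,[0.9,-0.62,0],[0,0,0]],[1,[0.9,-0.62,0],[0,0,0]],[1,[0.9,-0.62,0],[0,0,0]],[1,[0.9,-0.62,0],[0,0,0]]]'

```text
t: 1.3
tool_pos: [0.4034, -0.4163, 0.2314]
tool_rot: [3.14, 0.079, 0.0]
contact_force: [0.8, -0.0, 0.9]
opening: 0.0855
grip_force: 0.0
```

```bash
cat >> h.py <<'E'
from scipy.spatial.transform import Rotation as Ro
def plan(p,yaw):
    o=ctrl.get_obs(); R=Ro.from_rotvec(o["tool_rot"]).as_matrix()
    W=np.array([[np.cos(yaw),np.sin(yaw),0],[np.sin(yaw),-np.cos(yaw),0],[0,0,-1]])
    d=(R.T@(np.array(p)-o["tool_pos"]))/.05; r=np.degrees(Ro.from_matrix(R.T@W).as_rotvec())/8
    dn=(W.T@(np.array(p)-o["tool_pos"]))/.05
    print("t%.2f"%o["t"],"pos",o["tool_pos"].round(4),"yaw %.4f"%np.arctan2(R[1,0],R[0,0]),"tilt",(R[:2,2]).round(4),"q6 %.2f"%o["q"][5],"F",o["contact_force"].round(2),"op %.4f"%o["opening"])
    print("shift units (axes now)",d.round(3),"(axes at goal)",dn.round(3),"turn",r.round(3))
E
python3 - <<'E'
from h import *
plan([.5225,-.328,.20],.05)
E
```

```text
t1.30 pos [ 0.4034 -0.4163  0.2314] yaw 0.0502 tilt [ 0.0003 -0.0004] q6 0.59 F [ 0.77 -0.01  0.9 ] op 0.0855
shift units (axes now) [ 2.467 -1.644  0.628] (axes at goal) [ 2.467 -1.644  0.628] turn [ 0.003 -0.002  0.001]
```

play_rows --series '[[1,[0.6,-0.4,0.3],[0,0,0]],[1,[0.67,-0.44,0.5],[0,0,0]],[1,[0.67,-0.44,0.6],[0,0,0]],[1,[0.53,-0.36,0.6],[0,0,0]],[1,[0,0,0.4],[0,0,0]],[1,[0,0,0],[0,0,0]]]'

```text
t: 2.05
tool_pos: [0.5199, -0.3288, 0.1091]
tool_rot: [-3.138, -0.079, 0.006]
contact_force: [-0.0, -0.0, -0.5]
opening: 0.0852
grip_force: 0.0
```

```bash
python3 - <<'E'
from h import *
plan([.5225,-.328,.012],.05)
for n in("top","side"):
    im=imaging.get_image(n)
    u,v=proj(im,[.5225,-.328,.04]).astype(int); c=im["color"][max(v-50,0):v+50,u-65:u+65]
    cv2.imwrite(f"pics/g_{n}.png",cv2.resize(c,None,fx=3,fy=3,interpolation=cv2.INTER_CUBIC))
cv2.imwrite("pics/g.png",np.hstack([cv2.imread("pics/g_top.png"),cv2.imread("pics/g_side.png")]))
E
```

```text
t2.05 pos [ 0.5199 -0.3288  0.1091] yaw 0.0504 tilt [-0.0036  0.0024] q6 0.84 F [-0.04 -0.02 -0.47] op 0.0852
shift units (axes now) [ 0.059 -0.008  1.941] (axes at goal) [ 0.052 -0.013  1.941] turn [-0.018  0.025  0.003]
```

View pics/g.png

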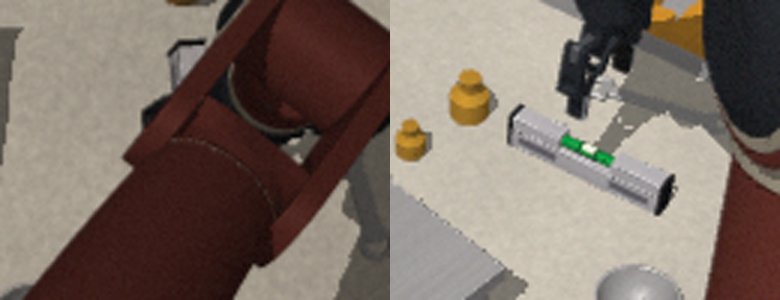

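play_rows --series '[[1,[0.05,0,0.45],[0,0,0]],[1,[0,0,0.6],[0,0,0]],[1,[0,0,0.55],[0,0,0]],[1,[0,0,0.33],[0,0,0]],[1,[0,0,0],[0,0,0]],[0,[0,0,0],[0,0,0]],[0,[0,0,0],[0,0,0]],[0,[0,0,0],[0,0,0]]]' --force 40

```text
t: 3.15
tool_pos: [0.5245, -0.3297, 0.0159]
tool_rot: [3.139, 0.079, 0.002]
contact_force: [0.4, -0.4, -0.2]
opening: 0.032
grip_force: 0.0
```

play_rows --series '[[0,[0,0,0],[0,0,0]],[0,[0,0,0],[0,0,0]],[0,[0,0,0],[0,0,0]]]'

```text
t: 3.52
tool_pos: [0.5246, -0.33, 0.016]
tool_rot: [3.139, 0.079, 0.002]
contact_force: [-0.2, -1.0, 5.6]
opening: 0.0231
grip_force: 40.4
```

```bash
python3 - <<'E'
from h import *
plan([.5225,-.328,.25],.05)
E
```

```text
t3.52 pos [ 0.5246 -0.33    0.016 ] yaw 0.0503 tilt [ 0.0015 -0.0014] q6 0.84 F [-0.21 -0.99  5.64] op 0.0231
shift units (axes now) [-0.033 -0.034 -4.681] (axes at goal) [-0.04  -0.041 -4.681] turn [ 0.01  -0.01   0.002]
```

play_rows --series '[[0,[0,0,-0.4],[0,0,0]],[0,[0,0,-0.7],[0,0,0]],[0,[0,0,-0.8],[0,0,-0.5]],[0,[0,0,-0.8],[0,0,-0.9]],[0,[0,0,-0.7],[0,0,-0.9]],[0,[0,0,-0.4],[0,0,-0.9]],[0,[0,0,0],[0,0,-0.9]],[0,[0,0,0],[0,0,-0.9]]]'

```text
t: 4.53
tool_pos: [0.5234, -0.3287, 0.205]
tool_rot: [-2.921, -1.154, 0.001]
contact_force: [0.2, -0.5, -3.5]
opening: 0.0229
grip_force: 39.7
```

play_rows --series '[[0,[0,0,0],[0,0,-0.9]],[0,[0,0,0],[0,0,-0.9]],[0,[0,0,0],[0,0,-0.9]],[0,[0,0,0],[0,0,-0.9]],[0,[0,0,0],[0,0,-0.9]],[0,[0,0,0],[0,0,-0.57]],[0,[0,0,0],[0,0,0]]]'

```text
t: 5.4
tool_pos: [0.5234, -0.3287, 0.2044]
tool_rot: [-2.345, -2.089, 0.0]
contact_force: [0.3, 1.2, -2.3]
opening: 0.0228
grip_force: 39.7
```

```bash
python3 - <<'E'
from h import *
plan([.6257,.0181,.15],1.456)
E
```

```text
t5.40 pos [ 0.5234 -0.3287  0.2044] yaw 1.4555 tilt [-0.0011  0.0011] q6 -0.57 F [ 0.33  1.15 -2.32] op 0.0228
shift units (axes now) [7.124 1.236 1.095] (axes at goal) [7.124 1.238 1.089] turn [-0.008 -0.007 -0.004]
```

play_rows --series '[[0,[0.5,0.1,0],[0,0,0]],[0,[0.95,0.17,0],[0,0,0]],[0,[1,0.17,0],[0,0,0]],[0,[1,0.17,0],[0,0,0]],[0,[1,0.17,0],[0,0,0]],[0,[1,0.17,0.2],[0,0,0]],[0,[1,0.17,0.4],[0,0,0]],[0,[0.67,0.12,0.5],[0,0,0]]]'

```text
t: 6.4
tool_pos: [0.6266, 0.0197, 0.15]
tool_rot: [2.344, 2.09, 0.002]
contact_force: [0.3, -0.2, -2.2]
opening: 0.023
grip_force: 39.7
```

play_rows --series '[[0,[0,0,0.2],[0,0,0]],[0,[0,0,0],[0,0,0]],[0,[0,0,0],[0,0,0]]]'

```text
t: 6.78
tool_pos: [0.6266, 0.0162, 0.1409]
tool_rot: [2.346, 2.088, 0.001]
contact_force: [-0.0, 0.1, -2.7]
opening: 0.0229
grip_force: 39.7
```

```bash
python3 - <<'E'
from h import *
plan([.6257,.0181,.103],1.456)
im=imaging.get_image("side")
c=im["color"][120:280,190:390]
cv2.imwrite("pics/s2.png",cv2.resize(c,None,fx=3.6,fy=3.6,interpolation=cv2.INTER_CUBIC))
E
```

```text
t6.78 pos [0.6266 0.0162 0.1409] yaw 1.4546 tilt [ 0.0015 -0.0004] q6 0.02 F [-0.02  0.14 -2.71] op 0.0229
shift units (axes now) [ 0.036 -0.022  0.758] (axes at goal) [ 0.036 -0.021  0.758] turn [ 0.011  0.001 -0.01 ]
```

View pics/s2.png

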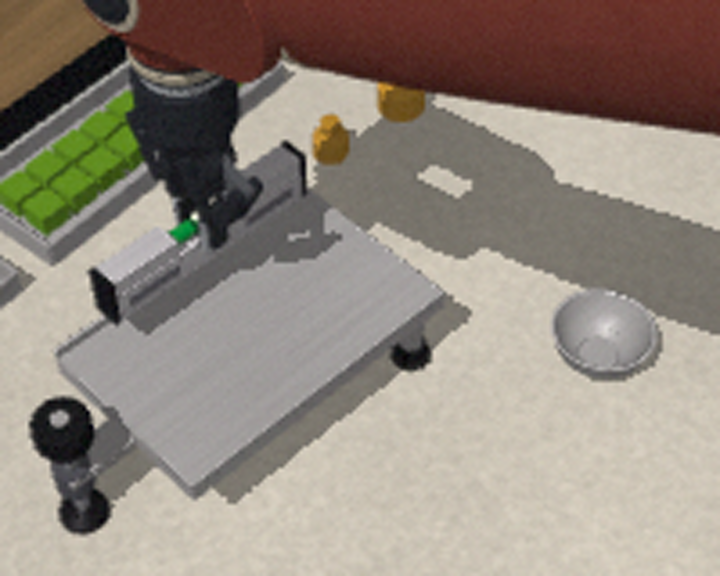

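play_rows --series '[[0,[0,0,0.4],[0,0,0]],[0,[0,0,0.25],[0,0,0]],[0,[0,0,0.08],[0,0,0]],[0,[0,0,0],[0,0,0]]]'

```text
t: 7.32
tool_pos: [0.6257, 0.0173, 0.1025]
tool_rot: [-2.344, -2.09, 0.001]
contact_force: [0.7, -0.1, -3.8]
opening: 0.023
grip_force: 39.7
```

play_rows --series '[[0,[0,0,0.04],[0,0,0]],[0,[0,0,0.02],[0,0,0]],[0,[0,0,0],[0,0,0]]]'

```text
t: 7.7
tool_pos: [0.6263, 0.0173, 0.1006]
tool_rot: [2.344, 2.091, 0.001]
contact_force: [-0.1, 0.0, -3.2]
opening: 0.0226
grip_force: 39.8
```

play_rows --series '[[0,[0,0,0.02],[0,0,0]],[0,[0,0,0.02],[0,0,0]],[0,[0,0,0],[0,0,0]]]'

```text
t: 8.07
tool_pos: [0.6266, 0.0175, 0.0992]
tool_rot: [2.344, 2.091, 0.001]
contact_force: [-1.0, 2.0, 1.6]
opening: 0.0228
grip_force: 40.4
```

play_rows --series '[[0,[0,0.06,0],[0,0,0]],[0,[0,0.06,0],[0,0,0]],[0,[0,0.04,0],[0,0,0]],[0,[0,0,0],[0,0,0]]]'

```text
t: 8.57
tool_pos: [0.6347, 0.0162, 0.0992]
tool_rot: [2.344, 2.09, 0.001]
contact_force: [-3.6, 0.3, 5.3]
opening: 0.0226
grip_force: 40.7
```

play_rows --series '[[0,[0,0.03,0],[0,0,0]],[0,[0,0,0],[0,0,0]]]'

```text
t: 8.82
tool_pos: [0.6361, 0.016, 0.0992]
tool_rot: [2.344, 2.09, 0.0]
contact_force: [-3.6, 0.9, 5.6]
opening: 0.0224
grip_force: 40.7
```

play_rows --series '[[0,[0,0.03,0],[0,0,0]],[0,[0,0,0],[0,0,0]]]'

```text
t: 9.07
tool_pos: [0.6375, 0.0158, 0.0992]
tool_rot: [2.344, 2.09, 0.0]
contact_force: [-3.2, 0.9, 5.7]
opening: 0.0226
grip_force: 40.8
```

play_rows --series '[[0,[0,0.03,0],[0,0,0]],[0,[0,0,0],[0,0,0]]]'

```text
t: 9.32
tool_pos: [0.6381, 0.0158, 0.0992]
tool_rot: [-2.345, -2.089, 0.002]
contact_force: [-7.1, 0.9, 8.0]
opening: 0.0229
grip_force: 41.0
```

play_rows --series '[[0,[0,0.02,0],[0,0,0]],[0,[0,0,0],[0,0,0]]]'

```text
t: 9.57
tool_pos: [0.6384, 0.0159, 0.0992]
tool_rot: [-2.344, -2.087, 0.004]
contact_force: [-8.7, 1.1, 8.7]
opening: 0.0225
grip_force: 41.3
```

```bash
python3 - <<'E'
from h import *
plan([.638,.0158,.0992],1.456)
E
```

```text
t9.57 pos [0.6384 0.0159 0.0992] yaw 1.4552 tilt [-0.004   0.0004] q6 0.02 F [-8.69  1.11  8.68] op 0.0225
shift units (axes now) [-0.002 -0.008  0.   ] (axes at goal) [-0.002 -0.008  0.   ] turn [-0.029  0.    -0.006]
```

play_rows --series '[[0.6,[0,0,0],[0,0,0]],[0.6,[0,0,0],[0,0,0]],[0.6,[0,0,0],[0,0,0]],[0.6,[0,0,-0.3],[0,0,0]],[0.6,[0,0,-0.6],[0,0,0]],[0.6,[0,0,-0.7],[0,0,0]],[0.6,[0,0,-0.6],[0,0,0]],[0.6,[0.5,0,0],[0,0,0]]]'

```text
t: 10.58
tool_pos: [0.6449, 0.0396, 0.2142]
tool_rot: [2.342, 2.084, 0.009]
contact_force: [0.9, -0.3, 0.6]
opening: 0.0512
grip_force: 0.0
```

```bash
python3 - <<'E'
from h import *
plan([.5935,.206,.21],.05)
for n in("top","side"):
    im=imaging.get_image(n)
    u,v=proj(im,[.62,.05,.1]).astype(int); c=im["color"][max(v-40,0):v+60,u-65:u+65]
    cv2.imwrite(f"pics/r_{n}.png",cv2.resize(c,None,fx=3,fy=3,interpolation=cv2.INTER_CUBIC))
cv2.imwrite("pics/r.png",np.hstack([cv2.imread("pics/r_top.png"),cv2.imread("pics/r_side.png")]))
E
```

```text
t10.57 pos [0.6449 0.0396 0.2142] yaw 1.4541 tilt [ 0.0088 -0.0008] q6 0.06 F [ 0.91 -0.31  0.63] op 0.0512
shift units (axes now) [ 3.186 -1.408  0.072] (axes at goal) [-0.86  -3.375  0.083] turn [ 0.051 -0.045 10.056]
```

View pics/r.png

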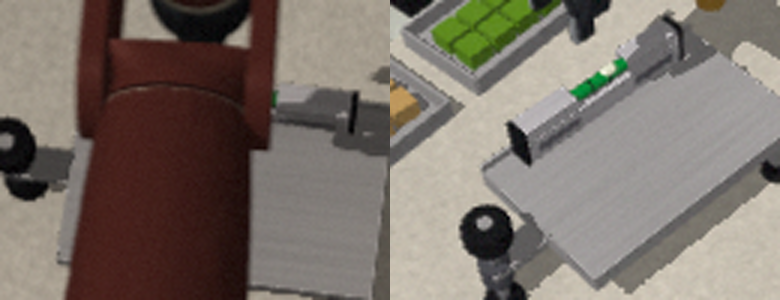

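```bash
cat >> h.py <<'E'
def bubble(n="side",z=.1245,show=False):
    im=imaging.get_image(n); a=im["color"].astype(np.float32)
    ys=np.array([.1145,.9934,0]); xs=np.array([.9934,-.1145,0])
    c=np.array([.638,.0158,z]); s=np.arange(-.05,.0501,.0005)
    sat=[];wh=[]
    best=None
    for off in np.arange(-.008,.0081,.001):   # across the vial
        uv=np.array([proj(im,c+k*ys+off*xs) for k in s],np.float32)
        v=cv2.remap(a,uv[:,:1],uv[:,1:],cv2.INTER_LINEAR)[:,0]
        sat.append(v[:,1]-(v[:,0]+v[:,2])/2); wh.append(v[:,2])   # greenness, red (bubble pale)
    G=np.array(sat);W=np.array(wh); 
    g=np.sort(G,0)[-6:].mean(0); i=G[:,40:160].mean(1).argmax(); w=W[max(i-1,0):i+2].mean(0)
    gi=np.where(g>g.max()*.5)[0]; lo,hi=s[gi[0]],s[gi[-1]]
    inn=(s>lo+.004)&(s<hi-.004); ww=np.where(inn,w,0); base=np.median(ww[inn]); top=np.percentile(ww[inn],97)
    m=inn&(w>(base+top)/2); b=s[m].mean()
    cen=np.sum(s*np.clip(w-base-.25*(top-base),0,None)*inn)/np.sum(np.clip(w-base-.25*(top-base),0,None)*inn)
    print(n,"green ends",lo.round(4),hi.round(4),"mid %.4f"%((lo+hi)/2),"bubble %.4f len %.4f centroid %.4f"%(b,m.sum()*.0005,cen),"rel %.4f"%(b-(lo+hi)/2), "across",i-8)
    if show: print(np.c_[s*1000,g,w][::4].round(0).astype(int).tolist())
E
python3 - <<'E'
from h import *
bubble(show=True)
E
```

```text
side green ends -0.033 0.031 mid -0.0010 bubble -0.0140 len 0.0155 centroid -0.0137 rel -0.0130 across -2
[[-50, -1, 119], [-48, -2, 131], [-46, -3, 135], [-44, -2, 141], [-42, -2, 154], [-40, -2, 154], [-38, -2, 169], [-36, 9, 148], [-34, 39, 106], [-32, 78, 49], [-30, 101, 16], [-28, 104, 12], [-26, 98, 16], [-24, 83, 46], [-22, 69, 97], [-20, 55, 153], [-18, 44, 196], [-16, 37, 203], [-14, 31, 202], [-12, 26, 204], [-10, 26, 207], [-8, 41, 179], [-6, 66, 108], [-4, 90, 31], [-2, 104, 7], [0, 104, 4], [2, 104, 2], [4, 105, 7], [6, 103, 12], [8, 89, 15], [10, 67, 18], [12, 71, 17], [14, 97, 11], [16, 105, 7], [18, 104, 10], [20, 104, 12], [22, 104, 9], [24, 104, 7], [26, 105, 7], [28, 102, 15], [30, 75, 50], [32, 31, 118], [34, 5, 170], [36, -2, 184], [38, -3, 185], [40, -3, 186], [42, -2, 185], [44, -3, 185], [46, -3, 185], [48, -3, 184], [50, -3, 184]]
```

play_rows --series '[[1,[0.6,-0.27,0],[0,0,-1]],[1,[0.8,-0.2,0],[0,0,-1]],[1,[0.85,-0.12,0],[0,0,-1]],[1,[0.7,0,0],[0,0,-1]],[1,[0,0,0],[0,0,-1]],[1,[0,0,0],[0,0,-1]],[1,[0,0,0],[0,0,-1]],[1,[0,0,0],[0,0,-1]]]'

```text
t: 11.72
tool_pos: [0.5979, 0.1853, 0.208]
tool_rot: [-0.874, -3.017, 0.001]
contact_force: [1.2, -0.5, -0.2]
opening: 0.0854
grip_force: 0.0
```

play_rows --series '[[1,[0,0,0],[0,0,-1]],[1,[0,0,0],[0,0,-1]],[1,[0,0,0],[0,0,-1]],[1,[0,0,0],[0,0,-1]],[1,[0,0,0],[0,0,-1]],[1,[0,0,0],[0,0,-1]],[1,[0,0,0],[0,0,-1]],[1,[0,0,0],[0,0,-1]]]'

```text
t: 12.72
tool_pos: [0.5979, 0.1852, 0.208]
tool_rot: [0.857, -3.021, 0.001]
contact_force: [0.4, 0.0, -0.1]
opening: 0.0852
grip_force: 0.0
```

play_rows --series '[[1,[0,0,0],[0,0,-1]],[1,[0,0,0],[0,0,-1]],[1,[0,0,0],[0,0,-1]],[1,[0,0,0],[0,0,-1]],[1,[0,0,0],[0,0,0]]]'

```text
t: 13.35
tool_pos: [0.598, 0.1853, 0.2081]
tool_rot: [1.649, -2.673, 0.0]
contact_force: [0.3, 0.3, 0.6]
opening: 0.0854
grip_force: 0.0
```

```bash
python3 - <<'E'
from h import *
T=imaging.get_image("top"); S=imaging.get_image("side")
# knob centre from dark blob, side view (top likely hidden)
for im,n in((T,"top"),(S,"side")):
    u,v=proj(im,[.5935,.206,.115]); g=cv2.cvtColor(im["color"],cv2.COLOR_BGR2GRAY)
    print(n,u.round(1),v.round(1), g[int(v)-2:int(v)+3,int(u)-2:int(u)+3].mean())
yaw=ctrl.get_obs(); R=Ro.from_rotvec(yaw["tool_rot"]).as_matrix()
plan([.5935,.206,.105],np.arctan2(R[1,0],R[0,0]))
bubble()
E
```

```text
top 189.1 163.5 28.12
side 207.1 238.8 74.24
t13.45 pos [0.598  0.1856 0.2082] yaw -2.0368 tilt [-0.0003 -0.0003] q6 -2.49 F [ 0.01 -0.28 -0.26] op 0.0855
shift units (axes now) [-0.325  0.264  2.064] (axes at goal) [-0.325  0.264  2.064] turn [ 0.001 -0.003 -0.   ]
side green ends -0.033 0.0315 mid -0.0007 bubble -0.0127 len 0.0110 centroid -0.0132 rel -0.0120 across -7
```

play_rows --series '[[1,[-0.325,0.264,0],[0,0,0]],[1,[0,0,0.5],[0,0,0]],[1,[0,0,0.7],[0,0,0]],[1,[0,0,0.6],[0,0,0]],[1,[0,0,0.3],[0,0,0]],[1,[0,0,0],[0,0,0]]]' --force 25

```text
t: 14.25
tool_pos: [0.5926, 0.207, 0.1022]
tool_rot: [1.651, -2.67, -0.001]
contact_force: [1.1, -0.1, -0.1]
opening: 0.0853
grip_force: 0.0
```

play_rows --series '[[0,[0,0,0],[0,0,0]],[0,[0,0,0],[0,0,0]],[0,[0,0,0],[0,0,0]],[0,[0,0,0],[0,0,0]]]'

```text
t: 14.75
tool_pos: [0.593, 0.2075, 0.1052]
tool_rot: [1.652, -2.672, -0.004]
contact_force: [-4.9, 2.8, 6.5]
opening: 0.0432
grip_force: 25.7
```

```bash
python3 - <<'E'
from h import *
plan([.5935,.206,.103],-2.0368)
bubble()
S=imaging.get_image("side"); c=S["color"][100:270,170:370]
cv2.imwrite("pics/k.png",cv2.resize(c,None,fx=3.5,fy=3.5,interpolation=cv2.INTER_CUBIC))
E
```

```text
t14.75 pos [0.593  0.2075 0.1052] yaw -2.0344 tilt [-0.0013  0.0019] q6 -2.46 F [-4.86  2.83  6.54] op 0.0432
shift units (axes now) [ 0.022 -0.023  0.044] (axes at goal) [ 0.022 -0.023  0.044] turn [0.015 0.008 0.017]
  return _methods._mean(a, axis=axis, dtype=dtype,
  ret = ret.dtype.type(ret / rcount)
Traceback (most recent call last):
  File "h.py", line 34, in bubble
    inn=(s>lo+.004)&(s<hi-.004); ww=np.where(inn,w,0); base=np.median(ww[inn]); top=np.percentile(ww[inn],97)
                                                                                    ~~~~~~~~~~~~~^^^^^^^^^^^^
IndexError: index -1 is out of bounds for axis 0 with size 0
```

play_rows --series '[[0,[0,0,0],[0,0,1]],[0,[0,0,0],[0,0,1]],[0,[0,0,0],[0,0,1]],[0,[0,0,0],[0,0,1]],[0,[0,0,0],[0,0,1]],[0,[0,0,0],[0,0,1]],[0,[0,0,0],[0,0,1]],[0,[0,0,0],[0,0,1]]]'

```text
t: 15.8
tool_pos: [0.5935, 0.2066, 0.1052]
tool_rot: [0.022, 3.141, 0.0]
contact_force: [-4.5, -1.1, 6.0]
opening: 0.043
grip_force: 25.6
```

```bash
python3 - <<'E'
from h import *
plan([.5935,.206,.103],-2.0368)
try: bubble("top",show=True)
except Exception as e: print("x",e)
E
```

```text
t15.80 pos [0.5935 0.2066 0.1052] yaw 3.1274 tilt [0.     0.0003] q6 -1.34 F [-4.5  -1.06  6.04] op 0.0430
shift units (axes now) [ 0.    -0.013  0.045] (axes at goal) [ 0.012 -0.005  0.045] turn [ 2.000e-03  1.000e-03 -8.014e+00]
top green ends -0.0325 0.033 mid 0.0003 bubble -0.0115 len 0.0145 centroid -0.0115 rel -0.0118 across -3
[[-50, -1, 83], [-48, -1, 82], [-46, -1, 82], [-44, -1, 83], [-42, 0, 83], [-40, 0, 82], [-38, 0, 83], [-36, 0, 80], [-34, 7, 67], [-32, 21, 44], [-30, 32, 20], [-28, 32, 18], [-26, 32, 18], [-24, 32, 17], [-22, 29, 21], [-20, 25, 34], [-18, 17, 66], [-16, 11, 87], [-14, 11, 88], [-12, 10, 84], [-10, 8, 86], [-8, 10, 87], [-6, 14, 78], [-4, 20, 51], [-2, 29, 22], [0, 32, 17], [2, 33, 18], [4, 33, 19], [6, 32, 18], [8, 30, 16], [10, 20, 13], [12, 25, 14], [14, 32, 14], [16, 32, 15], [18, 34, 17], [20, 32, 18], [22, 31, 19], [24, 31, 19], [26, 32, 17], [28, 33, 16], [30, 31, 21], [32, 23, 32], [34, 11, 61], [36, 0, 83], [38, -1, 81], [40, -1, 82], [42, -2, 84], [44, -1, 83], [46, 0, 82], [48, -1, 84], [50, -1, 83]]
```

play_rows --series '[[0,[0,0,0],[0,0,1]],[0,[0,0,0],[0,0,1]],[0,[0,0,0],[0,0,1]],[0,[0,0,0],[0,0,1]],[0,[0,0,0],[0,0,1]],[0,[0,0,0],[0,0,1]],[0,[0,0,0],[0,0,1]],[0,[0,0,0],[0,0,1]]]'

```text
t: 16.85
tool_pos: [0.593, 0.2058, 0.1052]
tool_rot: [-1.683, -2.652, 0.003]
contact_force: [-8.0, -4.2, 7.6]
opening: 0.0429
grip_force: 25.9
```

play_rows --series '[[0,[0,0,0],[0,0,1]],[0,[0,0,0],[0,0,1]],[0,[0,0,0],[0,0,1]],[0,[0,0,0],[0,0,1]],[0,[0,0,0],[0,0,0]],[0,[0,0,0],[0,0,0]],[0,[0,0,0],[0,0,0]],[0,[0,0,0],[0,0,0]]]'

```text
t: 17.85
tool_pos: [0.5925, 0.2056, 0.1052]
tool_rot: [-2.345, -2.09, 0.006]
contact_force: [-10.1, -4.3, 9.3]
opening: 0.0431
grip_force: 26.0
```

play_rows --series '[[0,[0,0,0],[0,0,0]],[0,[0,0,0],[0,0,0]],[0,[0,0,0],[0,0,0]],[0,[0,0,0],[0,0,0]]]'

```text
t: 18.35
tool_pos: [0.5925, 0.2057, 0.1052]
tool_rot: [-2.345, -2.09, 0.006]
contact_force: [-9.8, -4.0, 8.9]
opening: 0.0433
grip_force: 26.0
```

```bash
python3 - <<'E'
from h import *
plan([.5935,.206,.103],-2.0368)
bubble("top")
E
```

```text
t18.35 pos [0.5925 0.2057 0.1052] yaw 1.4562 tilt [-0.0029 -0.002 ] q6 0.33 F [-9.78 -4.02  8.87] op 0.0433
shift units (axes now) [0.009 0.019 0.044] (axes at goal) [-0.015 -0.015  0.044] turn [ -0.028  -0.022 -19.983]
top green ends -0.0335 0.032 mid -0.0007 bubble -0.0062 len 0.0140 centroid -0.0063 rel -0.0055 across -4
```

play_rows --series '[[0,[0,0,0],[0,0,1]],[0,[0,0,0],[0,0,1]],[0,[0,0,0],[0,0,1]],[0,[0,0,0],[0,0,1]],[0,[0,0,0],[0,0,1]],[0,[0,0,0],[0,0,1]],[0,[0,0,0],[0,0,1]]]'

```text
t: 19.27
tool_pos: [0.5917, 0.2061, 0.1052]
tool_rot: [3.053, 0.739, -0.008]
contact_force: [-11.3, -1.8, 10.5]
opening: 0.0433
grip_force: 26.0
```

play_rows --series '[[0,[0,0,0],[0,0,1]],[0,[0,0,0],[0,0,1]],[0,[0,0,0],[0,0,1]],[0,[0,0,0],[0,0,1]],[0,[0,0,0],[0,0,1]],[0,[0,0,0],[0,0,1]],[0,[0,0,0],[0,0,0]],[0,[0,0,0],[0,0,0]]]'

```text
t: 20.27
tool_pos: [0.5916, 0.207, 0.1052]
tool_rot: [3.091, -0.56, -0.008]
contact_force: [-11.3, 0.6, 10.5]
opening: 0.0434
grip_force: 26.0
```

play_rows --series '[[0,[0,0,0],[0,0,0]],[0,[0,0,0],[0,0,0]],[0,[0,0,0],[0,0,0]],[0,[0,0,0],[0,0,0]],[0,[0,0,0],[0,0,0]],[0,[0,0,0],[0,0,0]]]'

```text
t: 21.02
tool_pos: [0.5916, 0.2069, 0.1052]
tool_rot: [3.091, -0.56, -0.008]
contact_force: [-11.5, -0.1, 9.6]
opening: 0.043
grip_force: 26.0
```

```bash
python3 - <<'E'
from h import *
plan([.5935,.206,.103],-2.0368)
bubble("top",show=True)
E
```

```text
t21.02 pos [0.5916 0.2069 0.1052] yaw -0.3588 tilt [-0.005   0.0004] q6 2.15 F [-11.49  -0.14   9.61] op 0.0430
shift units (axes now) [0.041 0.004 0.044] (axes at goal) [-0.    -0.041  0.044] turn [ 0.036  0.017 12.018]
top green ends -0.0335 0.0315 mid -0.0010 bubble -0.0017 len 0.0140 centroid -0.0015 rel -0.0008 across -4
[[-50, 0, 82], [-48, -1, 83], [-46, -1, 84], [-44, -1, 83], [-42, 0, 83], [-40, -1, 83], [-38, -1, 81], [-36, 2, 80], [-34, 15, 47], [-32, 33, 28], [-30, 34, 24], [-28, 33, 19], [-26, 33, 20], [-24, 33, 20], [-22, 32, 17], [-20, 32, 17], [-18, 33, 20], [-16, 32, 20], [-14, 27, 19], [-12, 19, 21], [-10, 14, 32], [-8, 14, 54], [-6, 13, 64], [-4, 11, 68], [-2, 11, 70], [0, 11, 73], [2, 11, 74], [4, 15, 59], [6, 19, 39], [8, 26, 20], [10, 22, 14], [12, 28, 20], [14, 32, 21], [16, 32, 22], [18, 34, 22], [20, 33, 23], [22, 32, 20], [24, 32, 20], [26, 32, 23], [28, 32, 27], [30, 28, 29], [32, 15, 52], [34, 4, 72], [36, 0, 82], [38, -1, 84], [40, -1, 83], [42, -1, 81], [44, -1, 82], [46, -1, 82], [48, -1, 83], [50, -1, 82]]
```

play_rows --series '[[0,[0,0,0],[0,0,0.75]],[0,[0,0,0],[0,0,0.75]],[0,[0,0,0],[0,0,0]],[1,[0,0,0],[0,0,0]],[1,[0,0,0],[0,0,0]],[1,[0,0,0],[0,0,0]],[1,[0,0,-0.4],[0,0,0]],[1,[0,0,-0.7],[0,0,0]]]'

```text
t: 22.08
tool_pos: [0.5927, 0.2062, 0.1583]
tool_rot: [3.014, -0.88, -0.004]
contact_force: [0.5, -0.2, -0.0]
opening: 0.0853
grip_force: 0.0
```

play_rows --series '[[1,[0,0,-0.8],[0,0,0]],[0,[0,0,-0.4],[0,0,-1]],[0,[0,0,0],[0,0,-1]],[0,[0,0,0],[0,0,-1]],[0,[0,0,0],[0,0,-1]],[0,[0,0,0],[0,0,-1]],[0,[0,0,0],[0,0,-1]],[0,[0,0,0],[0,0,0]]]'

```text
t: 23.08
tool_pos: [0.5939, 0.2065, 0.2199]
tool_rot: [-3.113, -0.419, -0.003]
contact_force: [0.3, -0.2, 0.1]
opening: 0.0001
grip_force: 0.0
```

```bash
python3 - <<'E'
from h import *
p=np.array([.638,.0158])-.064*np.array([.1145,.9934]); print(p)
plan([*p,.19],.45)
for n in("top","side"):
    try: bubble(n,.1265,show=n=="side")
    except Exception as e: print(n,e)
E
```

```text
[ 0.630672  -0.0477776]
t23.07 pos [0.5939 0.2065 0.2199] yaw 0.2678 tilt [0.0018 0.0004] q6 1.52 F [ 0.32 -0.19  0.09] op 0.0001
shift units (axes now) [-0.638  5.098  0.597] (axes at goal) [-1.55   4.899  0.598] turn [ 0.002 -0.013 -1.305]
top green ends -0.034 0.0315 mid -0.0012 bubble -0.0012 len 0.0130 centroid -0.0012 rel 0.0000 across -4
side green ends -0.0345 0.029 mid -0.0027 bubble -0.0007 len 0.0140 centroid -0.0008 rel 0.0020 across -7
[[-50, -1, 110], [-48, -1, 110], [-46, -1, 110], [-44, -1, 109], [-42, -2, 113], [-40, -2, 114], [-38, 1, 111], [-36, 15, 98], [-34, 39, 71], [-32, 57, 45], [-30, 61, 19], [-28, 63, 11], [-26, 63, 11], [-24, 62, 12], [-22, 64, 13], [-20, 65, 9], [-18, 64, 11], [-16, 59, 14], [-14, 53, 12], [-12, 39, 19], [-10, 33, 27], [-8, 33, 43], [-6, 26, 64], [-4, 23, 77], [-2, 24, 73], [0, 22, 81], [2, 24, 71], [4, 28, 68], [6, 38, 48], [8, 38, 26], [10, 45, 18], [12, 61, 19], [14, 64, 14], [16, 63, 10], [18, 64, 12], [20, 62, 11], [22, 61, 14], [24, 62, 16], [26, 58, 19], [28, 45, 31], [30, 21, 70], [32, 4, 108], [34, -2, 109], [36, -2, 108], [38, -1, 110], [40, -1, 110], [42, -2, 109], [44, -2, 109], [46, -2, 108], [48, -2, 110], [50, -2, 110]]
```

play_rows --series '[[0,[-0.1,0.6,0],[0,0,0]],[0,[-0.1,0.9,0],[0,0,0]],[0,[-0.1,0.9,0],[0,0,0]],[0,[-0.12,0.95,0],[0,0,0]],[0,[-0.12,0.95,0.2],[0,0,0]],[0,[-0.1,0.8,0.4],[0,0,0]],[0,[0,0,0.4],[0,0,0]],[0,[0,0,0],[0,0,0]]]'

```text
t: 24.18
tool_pos: [0.6291, -0.0472, 0.1659]
tool_rot: [-3.111, -0.42, 0.007]
contact_force: [-0.9, -0.3, -0.6]
opening: -0.0001
grip_force: 0.0
```

```bash
python3 - <<'E'
from h import *
plan([.6307,-.0478,.131],.268)
S=imaging.get_image("side"); c=S["color"][110:270,190:390]
cv2.imwrite("pics/f.png",cv2.resize(c,None,fx=3.6,fy=3.6,interpolation=cv2.INTER_CUBIC))
bubble("side",.1265)
E
```

```text
t24.18 pos [ 0.6291 -0.0472  0.1659] yaw 0.2686 tilt [-0.0045  0.0014] q6 1.11 F [-0.87 -0.25 -0.62] op -0.0001
shift units (axes now) [0.031 0.022 0.697] (axes at goal) [0.028 0.021 0.698] turn [-0.018  0.028  0.004]
side green ends -0.0345 0.0285 mid -0.0030 bubble -0.0015 len 0.0165 centroid -0.0015 rel 0.0015 across -1
```

View pics/f.png

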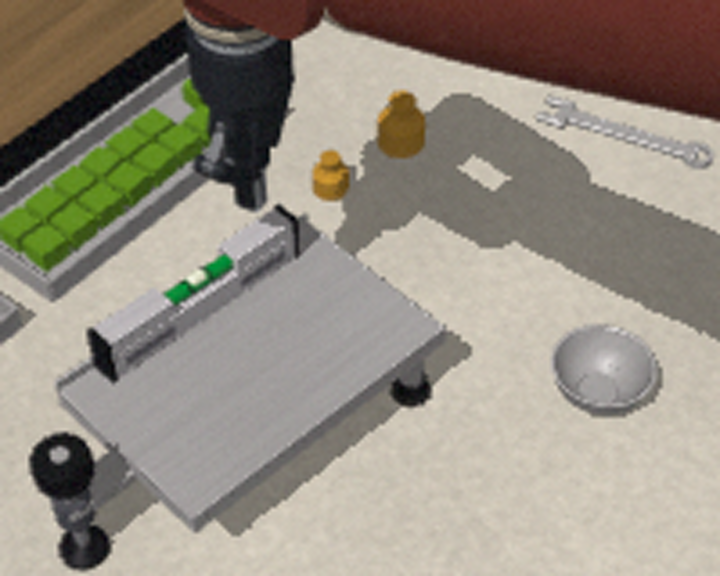

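play_rows --series '[[0,[0.02,0.02,0.3],[0,0,0]],[0,[0,0,0.25],[0,0,0]],[0,[0,0,0.08],[0,0,0]],[0,[0,0,0],[0,0,0]],[0,[0,0,0],[0,0,0]]]'

```text
t: 24.9
tool_pos: [0.6321, -0.0486, 0.1373]
tool_rot: [3.113, 0.422, 0.001]
contact_force: [0.6, 0.7, -0.1]
opening: 0.0001
grip_force: 0.0
```

play_rows --series '[[0,[0,0,0.03],[0,0,0]],[0,[0,0,0],[0,0,0]],[0,[0,0,0],[0,0,0]]]'

```text
t: 25.28
tool_pos: [0.6318, -0.0486, 0.1354]
tool_rot: [3.113, 0.422, 0.0]
contact_force: [-0.3, -0.6, 0.0]
opening: 0.0002
grip_force: 0.0
```

play_rows --series '[[0,[0,0,0.04],[0,0,0]],[0,[0,0,0.04],[0,0,0]],[0,[0,0,0],[0,0,0]],[0,[0,0,0],[0,0,0]]]'

```text
t: 25.78
tool_pos: [0.6318, -0.0485, 0.1313]
tool_rot: [-3.113, -0.422, 0.0]
contact_force: [-0.5, 0.5, 0.1]
opening: 0.0001
grip_force: 0.0
```

play_rows --series '[[0,[0,0,0.02],[0,0,0]],[0,[0,0,0],[0,0,0]],[0,[0,0,0],[0,0,0]]]'

```text
t: 26.15
tool_pos: [0.6318, -0.0485, 0.1303]
tool_rot: [3.113, 0.422, -0.0]
contact_force: [-0.2, 0.9, -0.1]
opening: -0.0002
grip_force: 0.0
```

play_rows --series '[[0,[0,0,0.02],[0,0,0]],[0,[0,0,0],[0,0,0]],[0,[0,0,0],[0,0,0]]]'

```text
t: 26.52
tool_pos: [0.6318, -0.0485, 0.1293]
tool_rot: [3.113, 0.422, 0.0]
contact_force: [-0.4, -0.7, 0.2]
opening: -0.0001
grip_force: 0.0
```

play_rows --series '[[0,[0,0,0.02],[0,0,0]],[0,[0,0,0],[0,0,0]],[0,[0,0,0],[0,0,0]]]'

```text
t: 26.9
tool_pos: [0.632, -0.0486, 0.1291]
tool_rot: [3.113, 0.422, 0.001]
contact_force: [-2.7, -0.1, 5.3]
opening: -0.0005
grip_force: 2.7
```

play_rows --series '[[0,[0,0,0.018],[0,0,0]],[0,[0,0,0],[0,0,0]],[0,[0,0,0],[0,0,0]],[0,[0,0,0],[0,0,0]]]'

```text
t: 27.4
tool_pos: [0.6321, -0.0486, 0.1291]
tool_rot: [3.113, 0.422, 0.001]
contact_force: [-3.8, 1.2, 8.5]
opening: 0.0001
grip_force: 4.3
```

```bash
python3 - <<'E'
from h import *
bubble("side",.1265)
plan([.6307,-.0478,.131],.268)
E
```

```text
side green ends -0.0345 0.028 mid -0.0032 bubble -0.0017 len 0.0160 centroid -0.0015 rel 0.0015 across -1
t27.45 pos [ 0.6322 -0.0486  0.1291] yaw 0.2697 tilt [ 0.0008 -0.0002] q6 1.11 F [-3.47  0.09  8.34] op -0.0003
shift units (axes now) [-0.024 -0.023 -0.038] (axes at goal) [-0.024 -0.023 -0.038] turn [ 0.003 -0.005  0.012]
```

play_rows --series '[[0,[0,0,0.01],[0,0,0]],[0,[0,0,0],[0,0,0]],[0,[0,0,0],[0,0,0]],[0,[0,0,0],[0,0,0]],[0,[0,0,0],[0,0,0]],[0,[0,0,0],[0,0,0]]]'

```text
t: 28.2
tool_pos: [0.6322, -0.0486, 0.129]
tool_rot: [3.113, 0.422, 0.001]
contact_force: [-4.3, -0.5, 11.0]
opening: -0.0001
grip_force: 5.2
```

```bash
python3 - <<'E'
from h import *
bubble("side",.1265); o=ctrl.get_obs(); print(o["contact_force"].round(1),o["tool_pos"].round(4))
if 8<o["contact_force"][2]<15: print(ctrl.finish_job())
E
```

```text
side green ends -0.034 0.028 mid -0.0030 bubble -0.0017 len 0.0160 centroid -0.0015 rel 0.0013 across -1
[-4.2  0.1  9.8] [ 0.6322 -0.0486  0.129 ]
the job is handed in; nothing more can be done
None
```

I handed the job in at about 28 s, with no verdict returned: the level is set against the back lip, the last bubble reading was 1.3 mm off centre (limit 3 mm), and the fingers are pressing it down with about 10 N.

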